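Reject the failed power module off the test ledge into the scrap chute

TASK

One of the two power modules clamped in the test station has failed: the one with the red dot. Press lightly on its flat top with closed fingertips and slide it out of its bay, past the spring pin (the ledge gives under the press), then push it off the front edge of the ledge so that it drops into the blue chute and comes to rest inside. Never bear on the module with more than 15 N and never lift it, and leave the green-dot module in its bay and the jar, the spool and the screwdriver where they are.

Things in the scene. Friction and masses are not known exactly. Their poses are not given: they have to be found in the camera images.
- station: Fixed grey test station, a block 150 x 190 mm with a ledge on top and a blue scrap chute at its front. Origin: on the bench under the middle of the ledge's front edge; x points level from the ledge out over the chute (the way modules slide), y along the edge, z up. The ledge surface is 120 mm above the bench, x = -150 to 0, y = -95 to 95 mm. Each bay's half of it floats on its own springs.
- bay_left (a point): Point on the ledge surface at the middle of the module in the left bay (station x = -80, y = 42 mm). The bay, station y = 17 to 71, x = -117 to 0 mm, is open only at the front edge; its back wall (33 mm thick) and rails stand 11 mm above the ledge, 1 mm below a module's top, so a module in it cannot be gripped or pushed from behind until it is partly slid out.
- bay_right (a point): The same point of the right bay (station x = -80, y = -42 mm), which spans y = -71 to -17 mm, x = -117 to 0 mm. The rail between the bays is 34 mm wide, the outer rails 24 mm. Each bay, with its rails, sinks under the press (at most 16 mm) and springs back; the two are not equally stiff, so how deep to press must be felt, not measured. The friction of fingertips on a module's pad is about 0.9.
- pin_left_tip (a point): Nose of the left bay's brass spring pin (station x = -85 mm, 6 mm above the ledge). It reaches in from the outer rail and holds the module against the middle rail with about 6 N; the other bay has the same. Module, rails, ledge and pin are slippery (friction about 0.3); sliding out takes roughly 7 to 10 N of press from above. The pin lets go after 30 mm and then stands 6 mm out of the rail.
- chute (a point): Middle of the chute's flat floor, 6 mm above the bench (station x = 137 mm). The blue chute is open above; inside it spans station x = 0 to 190, y = -95 to 95 mm, with side rims 100 mm and far rim 55 mm above the bench, and a slope from 94 mm high at the ledge down to the floor at x = 85 mm.
- red_module: The failed power module: a loose flat block 70 mm (its x) by 50 mm (its y), 12 mm thick with its pad, about 110 g, white case on an aluminium base plate, its flat top covered by a dark grippy silicone pad (42 mm wide) with a red dot 22 mm across in the middle. Origin: centre of its underside. It starts in one of the two bays, on the ledge, its centre 80 mm behind the front edge and 42 mm left or right of the station's middle, its x the same way as the station's.
- green_module: The good power module: the same block with a green dot, in the other bay. It must stay there.
- flux_jar: Loose amber jar with a black cap, 50 mm across, 55 mm tall, standing on the bench beside the station; origin at its underside. Bystander.
- solder_spool: Loose grey spool, 56 mm across, 38 mm tall, standing on the bench on the other side of the station; origin at its underside. Bystander.
- screwdriver: Loose screwdriver, 160 mm long, lying on the bench beside the chute; x along it. Bystander.
Not all that is in view belongs to the job. Leave any brown look-alike of the red_module alone.

How it is judged:
By the outcome, as a careful person would: the job done as asked, in the order asked, and still so for the second after the job is handed in, with the robot touching nothing.
It also fails if it takes over 58 s, if anything falls off the work surface, if the arm or the gripper's body presses on something with over 40 N, if the wrist force passes 120 N, or if a joint passes its speed limit or range.

ROBOT

A 6-joint arm with a two-finger parallel gripper is mounted at the origin on the work surface. World frame = base frame: x ahead of the robot, y to its left, z up, the work surface at z = 0. Lengths are in m, angles in rad, forces in N, time in s.
With the tool pointing down it reaches from about 0.3 to 0.95 m from the base axis. Payload 3.1 kg.
Tool frame: the origin (TCP) lies at the very end of the fingers, on their centre line; the grasp point (between the pads) lies bot.hold_point_z behind it (bot.hold_point_z is the distance from the TCP to the grasp point, in m); z points along the fingers, y is the line along which they close (so a half turn about z gives the same grasp; the last joint's range is limited). The gripper opens to 85 mm and grips with 20 to 120 N. Pads are 22 mm wide; open, the fingers measure 114 mm over their backs; the gripper's body (76 mm by 85 mm) begins 54 mm behind the grasp point. The pads swing forward as they close: fully open they stand 13 mm farther back than shut.
Start: joints at [-1.356, 0.308, 1.634, -0, 1.2, -0.07], TCP at [0.176, -0.6, 0.231] pointing down, gripper open.
Joint ranges: [-3.06, 3.06], [-0.79, 1.96], [0.05, 2.63], [-1.19, 4.34], [0.05, 2.64], [-2.94, 2.94]. Speed limits (rad/s): [2.79, 2.79, 3.14, 3.14, 3.14, 3.14].

INTERFACE

Orientations are given as a rotation vector (axis times angle).
In Python, from workcell import status, viewer, bot, spotter gives the robot as it stands.
- The arm moves only by the shell command python3 -m inch 'ROWS' [FORCE]. ROWS is JSON, a list of rows, each a list of 3 entries, a list of its own where there are three numbers: the shift along the tool's x, y, z in mm, then the turn, a rotation vector about the tool's x, y, z in rad, then the closure, from 0 (fully open) to 1 (shut). A call has 1 to 5 rows; each row shifts and turns the commanded pose from where the row before left it, along the tool's axes as they then stand; what a row does not reach is not made up. A row lasts 1/12 s, in which the tool goes at most 41.7 mm and 7.16 degrees, less where a joint would pass 70% of its speed; a pose out of reach is approached as far as the arm can. A call is refused whole if a number of a shift passes 41.7 or a number of a turn 0.125, either way. A call with a gripper value outside its range is refused whole. The fingers move at their own pace and stop on an object; FORCE is the grip in N (left out, the last holds). Time passes only in rows, so rows that do not move let the fingers close. It gives the time, the measured TCP pose, the force, the opening and the grip force at its end, in the units of the state.
- status.observe(): the state, without advancing time (a new reading comes with each control period).
- viewer.get_image(name): name is "scene" or "side" or "wrist"; returns the picture (420x560x3 uint8, red, green, blue); there is no depth.
- viewer.camera_model(name): a dict with "intrinsics" (3x3 intrinsics, pixels), "R" (3x3) and "t" (3): a world point X has camera coordinates R X + t. Camera axes: x right, y down, z forward; pixel columns grow to the right and rows downward; lengths in m; the calibration is good to about 2 mm. A picture is of the moment at which its call begins: read the wrist's pose just before it. camera_model takes no time and is no camera call; for the wrist camera it gives the pose at the moment of the call.
- bot.hand_in(): hands the job in; it is judged then, once.
Trained networks look in the newest picture that a camera, given by its name, has taken for a name from the list of things; names that differ only in an ending like _2 or _b are one class to them, and where a whole thing is asked for, a point or a joint stands for the part that bears it (a point fixed in the world has none). Each returns a list of dicts, best first, with "score" (0 to 1); they miss things now and then, are a little off and sometimes report something else, mostly with a low value. They report only what shows in the picture. A call takes as long as a camera call. They do not tell look-alikes from the thing itself.
- spotter.spot_in(camera, label): "rect" ([left, top, right, bottom] in pixels, round what is visible of it).
- spotter.silhouettes(camera, label): "region" (420x560 bool, what is visible of it) and "rect" ([left, top, right, bottom] in pixels, round what is visible of it).
The state is a dict: "time": time; "joint_positions": joint angles; "joint_vel": joint speeds; "effort": joint torques, N m; "tcp_pos": TCP position; "tool_rot": TCP orientation; "contact_force": force on the tool from outside, world axes, zero at the start; "ft_torque": the same for the moment, N m; "grip_width": finger opening in m; "grip_force": force on a finger pad.
Only numpy, scipy, OpenCV 4.12 (cv2) and the standard library are available. Lean on these libraries where they do the work, as an engineer would, in place of code of your own. Each camera call takes 0.05 s, during which the arm holds its last target. There are 200 camera calls.

## Working session

There is one attempt and no reset: what is moved stays moved. The work goes in short steps, Python scripts to look and compute and a shell command to move; the robot and the scene stay as the last step left them, time stands still between calls to the robot, and variables do not carry over. Pictures are saved under pics/ and viewed, at most 10 in all, crops included, and the job is handed in when it is done.

```bash
mkdir -p pics; ls; python3 - <<'E'
from workcell import status, viewer, bot, spotter
import cv2,numpy as np
s=status.observe();print(s)
for c in("scene","side"):
    im=viewer.get_image(c);cv2.imwrite(f"pics/{c}0.png",im[:,:,::-1])
    m=viewer.camera_model(c);print(c,m)
    for l in("red_module","green_module"):
        print(l,[(round(d["score"],2),np.round(d["rect"])) for d in spotter.spot_in(c,l)])
print(bot.hold_point_z)
E
```

```text
pics
{'time': 0.0, 'joint_positions': array([-1.35568552e+00,  3.08996342e-01,  1.63522004e+00,  1.26075242e-05,
        1.19970571e+00, -6.96766460e-02]), 'joint_vel': array([ 0.00079457, -0.00188994, -0.00028654,  0.00105436, -0.00194573,
        0.00039061]), 'effort': array([ 1.16809733e-03, -4.15249944e+01, -2.76664978e+01, -9.82388042e-05,
        1.02895126e-02, -5.41878350e-06]), 'tcp_pos': array([ 0.17540759, -0.59900581,  0.23003653]), 'tool_rot': array([-3.10749741e+00, -4.45495950e-01,  2.47261029e-04]), 'contact_force': array([ 0.02317087, -1.21469127,  0.02666178]), 'ft_torque': array([ 0.01304214, -0.02502753, -0.0077599 ]), 'grip_force': 0.0, 'grip_width': 0.08533800258365382}
scene {'intrinsics': array([[420.0701909 ,   0.        , 278.82093875],
       [  0.        , 420.0701909 , 209.73629717],
       [  0.        ,   0.        ,   1.        ]]), 'R': array([[ 0.49411988,  0.86921993, -0.01738546],
       [ 0.63242011, -0.37308584, -0.67886064],
       [-0.59656547,  0.32444362, -0.73406129]]), 't': array([-0.3151811 , -0.26841243,  1.35548107])}
red_module [(0.69, array([234., 191., 268., 218.])), (0.51, array([190., 187., 210., 207.]))]
green_module [(0.91, array([203., 207., 242., 242.]))]
side {'intrinsics': array([[450.41777618,   0.        , 274.78142902],
       [  0.        , 450.41777618, 208.23192703],
       [  0.        ,   0.        ,   1.        ]]), 'R': array([[ 0.9118276 , -0.41012662, -0.01914633],
       [-0.28778362, -0.60517297, -0.74225754],
       [ 0.29283274,  0.68232091, -0.66984114]]), 't': array([-0.48508922,  0.28283557,  0.71956488])}
red_module [(0.87, array([164., 326., 211., 365.])), (0.77, array([246., 220., 294., 250.])), (0.65, array([164., 264., 203., 295.]))]
green_module []
0.0187
```

```bash
python3 - <<'E'
import cv2
a=cv2.imread("pics/scene0.png");b=cv2.imread("pics/side0.png")
cv2.imwrite("pics/scene0c.png",cv2.resize(a[120:320,130:390],None,fx=3,fy=3,interpolation=2))
E
```

```text
(no output)
```

View pics/scene0c.png

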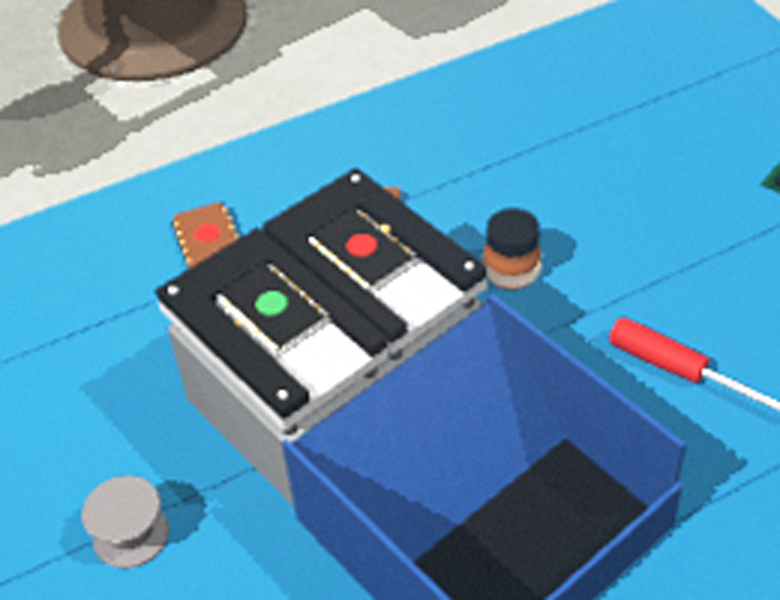

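View pics/side0.png

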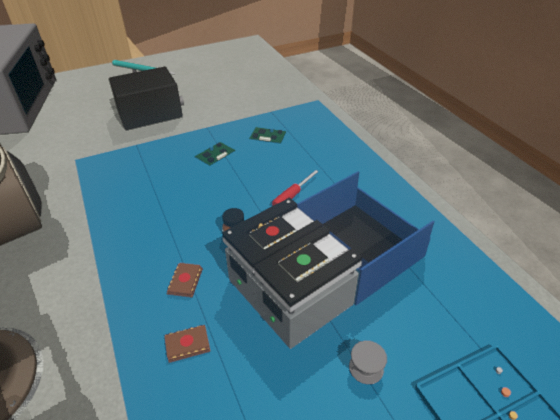

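The red-dot module is in the left bay (scene pixel ≈ (250,202), side ≈ (273,231)). It has a white case with a dark pad, and it's clamped next to the green one (scene ≈ (220,221), side ≈ (304,260)). The brown boards at side (185,280) and (187,342), and at scene (199,197), are look-alikes on the bench. The enlarged crop confirms this.

```bash
cat > h.py <<'E'
import numpy as np,cv2
from scipy.optimize import least_squares
from scipy.spatial.transform import Rotation as R
def proj(m,X):
    p=m["R"]@X+m["t"];p=m["intrinsics"]@p;return p[:2]/p[2]
def st2w(p,X):
    c,s=np.cos(p[2]),np.sin(p[2]);return np.array([p[0]+c*X[0]-s*X[1],p[1]+s*X[0]+c*X[1],X[2]])
def dot(im,col,near):
    h=cv2.cvtColor(im,cv2.COLOR_RGB2HSV);H,S,V=cv2.split(h)
    k=((H<8)|(H>172)) if col=="r" else ((H>45)&(H<80))
    k=(k&(S>110)&(V>110)).astype(np.uint8)
    n,l,st,c=cv2.connectedComponentsWithStats(k)
    i=1+np.argmin([np.hypot(*(c[j]-near))+(50 if st[j,4]<20 else 0) for j in range(1,n)]);return c[i],st[i,4]
E
python3 - <<'E'
from h import *
from workcell import status, viewer
ob=[]
for c,r,g in(("scene",(250,202),(220,221)),("side",(273,231),(304,260))):
    m=viewer.camera_model(c);im=cv2.imread(f"pics/{c}0.png")[:,:,::-1].copy()
    for k,n,y in(("r",r,.042),("g",g,-.042)):
        d,a=dot(im,k,n);print(c,k,d,a);ob.append((m,(-.08,y,.132),d,3))
ms,md=[viewer.camera_model(c) for c in("scene","side")]
q=lambda u,v:np.array([130+u/3,120+v/3])
ob+=[(ms,(.19,.097,.1),q(683,445),1),(md,(.19,-.097,.1),np.array([431,226]),1),(md,(.19,.097,.1),np.array([357,178]),1)]
f=lambda p:np.concatenate([w*(proj(m,st2w(p,X))-d) for m,X,d,w in ob])
s=least_squares(f,[.45,-.1,-.6]);print(s.x,np.round(s.fun.reshape(-1,2),1))
p=s.x
for n,X in(("red",(-.08,.042,.132)),("x-axis",(1,0,0))):print(n,st2w(p,X))
print(status.observe()["time"])
E
```

```text
scene r [249.98550725 201.28985507] 69
scene g [220.04347826 220.63768116] 69
side r [272.05714286 230.39047619] 105
side g [303.0990991  259.23423423] 111
[ 0.61385905 -0.03237315  0.2188194 ] [[-0.3 -3.7]
 [-0.8 -4.2]
 [ 1.6  0.4]
 [ 1.1  0.8]
 [-1.1 -0.7]
 [ 3.7 -4.6]
 [ 3.1 -6.7]]
red [ 0.52664945 -0.00874085  0.132     ]
x-axis [1.59001346 0.18470417 0.        ]
0.3
```

```bash
python3 - <<'E'
from h import *
from workcell import viewer
ms,md=[viewer.camera_model(c) for c in("scene","side")]
def tri(a,b):
    A=[]
    for m,d in((ms,a),(md,b)):
        P=m["intrinsics"]@np.c_[m["R"],m["t"]];A+=[d[0]*P[2]-P[0],d[1]*P[2]-P[1]]
    A=np.array(A);return np.linalg.lstsq(A[:,:3],-A[:,3],rcond=None)[0]
r=tri((250,201.3),(272.1,230.4));g=tri((220,220.6),(303.1,259.2));print(r,g,np.linalg.norm(r-g))
d=r-g;print("yaw",np.arctan2(-d[0],d[1]))
q=lambda u,v:np.array([130+u/3,120+v/3])
print("far left corner",tri(q(683,445),(357,178)))
E
```

```text
[ 0.52699636 -0.00792878  0.12988694] [ 0.5456872  -0.08987839  0.1298728 ] 0.0840540651711682
yaw 0.22424140553260863
far left corner [0.77418731 0.10957412 0.0823504 ]
```

```bash
python3 -m inch '[[[15,-15,0],[0,0,0],1],[[28,-28,0],[0,0,0],1],[[28,-28,0],[0,0,0],1],[[28,-28,0],[0,0,0],1],[[28,-28,0],[0,0,0],1]]' 20; python3 -m inch '[[[28,-28,0],[0,0,0],1],[[28,-28,0],[0,0,0],1],[[28,-28,0],[0,0,0],1],[[28,-28,0],[0,0,0],1],[[28,-28,0],[0,0,0],1]]'; python3 -m inch '[[[28,-28,0],[0,0,0],1],[[28,-28,0],[0,0,0],1],[[28,-28,0],[0,0,0],1],[[28,-28,0],[0,0,0],1],[[28,-28,0],[0,0,0],1]]'
```

```text
time: 0.72
tcp_pos: [0.2622, -0.4407, 0.2311]
tool_rot: [-3.11, -0.444, -0.0]
contact_force: [2.0, 0.1, -0.8]
grip_width: 0.0253
grip_force: 0.0
time: 1.13
tcp_pos: [0.3573, -0.2668, 0.2315]
tool_rot: [3.109, 0.445, 0.001]
contact_force: [1.2, -0.5, -0.8]
grip_width: -0.0001
grip_force: 0.0
time: 1.55
tcp_pos: [0.4525, -0.093, 0.2316]
tool_rot: [3.109, 0.446, 0.001]
contact_force: [0.2, -1.3, -0.3]
grip_width: 0.0
grip_force: 0.0
```

```bash
python3 -m inch '[[[20,-20,0],[0,0,0],1],[[20,-20,0],[0,0,0],1],[[0,0,0],[0,0,0.06],1],[[0,0,0],[0,0,0],1]]'; python3 - <<'E'
from h import *
from workcell import status, viewer
s=status.observe();m=viewer.camera_model("wrist");im=viewer.get_image("wrist");cv2.imwrite("pics/w1.png",im[:,:,::-1])
print(s["tcp_pos"],s["tool_rot"],s["contact_force"],m["R"],-m["R"].T@m["t"])
E
```

```text
time: 1.88
tcp_pos: [0.4795, -0.0437, 0.2313]
tool_rot: [3.121, 0.356, 0.0]
contact_force: [-0.6, 0.2, -0.4]
grip_width: 0.0001
grip_force: 0.0
[ 0.47951192 -0.04374483  0.23131526] [3.12127702e+00 3.56048399e-01 1.48016045e-04] [-0.61409837  0.18274443 -0.39299839] [[ 2.25535383e-01 -9.74234636e-01  8.15809216e-04]
 [-9.20810103e-01 -2.12893960e-01  3.26779615e-01]
 [-3.18186338e-01 -7.44515710e-02 -9.45100216e-01]] [ 0.56152993 -0.02530433  0.37350075]
```

View pics/w1.png

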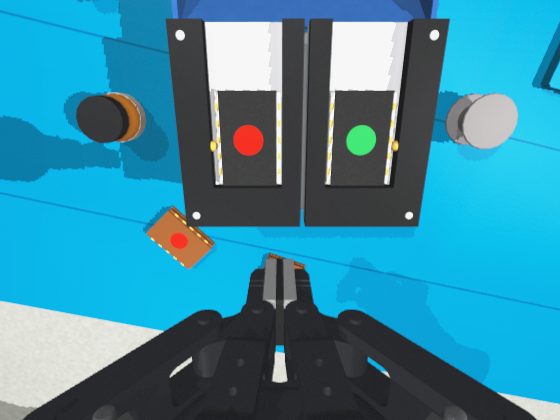

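The wrist view shows the red module in the left bay with its dot at (248,140), and the green dot at (361,140). The station lies nearly square to the tool, and the fingertips are closed at (280,262).

```bash
cat >> h.py <<'E'
def ray(m,d,z):
    v=m["R"].T@np.linalg.solve(m["intrinsics"],[d[0],d[1],1]);c=-m["R"].T@m["t"];return c+v*(z-c[2])/v[2]
E
python3 - <<'E'
from h import *
from workcell import status, viewer
m=viewer.camera_model("wrist");im=cv2.imread("pics/w1.png")[:,:,::-1].copy();s=status.observe()
r=ray(m,dot(im,"r",(248,140))[0],.132);g=ray(m,dot(im,"g",(361,140))[0],.132);d=r-g
yaw=np.arctan2(-d[0],d[1]);print(r,g,np.linalg.norm(d),yaw)
T=R.from_rotvec(s["tool_rot"]).as_matrix();print("toolyaw",np.arctan2(T[1,0],T[0,0]),"tilt",T[:,2])
for y in((.224+yaw)/2,yaw):
    t=r-.018*np.array([np.cos(y),np.sin(y),0]);print(T.T@(t-s["tcp_pos"])*1e3)
# corners of screws for yaw, at z~.131: left pair, right pair
a,b=ray(m,(180,35),.131),ray(m,(196,215),.131);c,e=ray(m,(434,35),.131),ray(m,(409,215),.131)
for u,v in((a,b),(c,e)):print(np.arctan2(*(u-v)[1::-1]),np.linalg.norm(u-v))
E
```

```text
[ 0.52747644 -0.01013448  0.132     ] [ 0.54649776 -0.09188097  0.132     ] 0.08393032122102176 0.2286185837169989
toolyaw 0.22766620881580465 tilt [-3.18182303e-04 -2.51722599e-04 -9.99999918e-01]
[ 37.01154999 -22.69261764  99.21263482]
[ 37.01154158 -22.6510504   99.21264203]
0.22606943024356807 0.12960110417040227
0.23067573466712907 0.12968631770192826
```

```bash
python3 -m inch '[[[18.5,-11.3,15],[0,0,0],1],[[18.5,-11.3,25],[0,0,0],1],[[0,0,30],[0,0,0],1],[[0,0,18],[0,0,0],1],[[0,0,3],[0,0,0],1]]'; python3 -m inch '[[[0,0,0],[0,0,0],1],[[0,0,0],[0,0,0],1],[[0,0,0],[0,0,0],1]]'; python3 -c "
from workcell import status
print(status.observe()['contact_force'])"
```

```text
time: 2.35
tcp_pos: [0.5063, -0.0154, 0.1363]
tool_rot: [-3.12, -0.353, 0.013]
contact_force: [-0.4, 0.8, -0.2]
grip_width: 0.0002
grip_force: 0.0
time: 2.6
tcp_pos: [0.5114, -0.0157, 0.1421]
tool_rot: [3.121, 0.351, 0.005]
contact_force: [0.9, -0.8, 0.2]
grip_width: -0.0
grip_force: 0.0
[ 0.88509272 -0.79414596  0.24193695]
```

```bash
python3 -m inch '[[[0,0,2],[0,0,0],1],[[0,0,2],[0,0,0],1],[[0,0,2],[0,0,0],1],[[0,0,1],[0,0,0],1],[[0,0,0],[0,0,0],1]]';python3 -m inch '[[[0,0,1],[0,0,0],1],[[0,0,0],[0,0,0],1],[[0,0,0],[0,0,0],1]]'|grep -E "pos|force"
```

```text
time: 3.02
tcp_pos: [0.5098, -0.0149, 0.1331]
tool_rot: [-3.122, -0.352, 0.001]
contact_force: [0.4, 0.1, -0.8]
grip_width: 0.0
grip_force: 0.0
tcp_pos: [0.51, -0.0149, 0.1322]
contact_force: [1.0, 0.4, -0.4]
grip_force: 0.0
```

```bash
python3 -m inch '[[[0,0,1],[0,0,0],1],[[0,0,0],[0,0,0],1]]'|grep -E "pos|contact_force";python3 -m inch '[[[0,0,1],[0,0,0],1],[[0,0,0],[0,0,0],1]]'|grep -E "pos|contact_force"
```

```text
tcp_pos: [0.5101, -0.0149, 0.1313]
contact_force: [-0.7, -0.4, 2.0]
tcp_pos: [0.5101, -0.015, 0.1304]
contact_force: [-0.9, 0.5, 2.5]
```

```bash
for i in 1; do python3 -m inch '[[[0,0,1],[0,0,0],1],[[0,0,0],[0,0,0],1]]'|grep -E "pos|contact_force";python3 -m inch '[[[0,0,1],[0,0,0],1],[[0,0,0],[0,0,0],1]]'|grep -E "pos|contact_force";python3 -m inch '[[[0,0,1],[0,0,0],1],[[0,0,0],[0,0,0],1]]'|grep -E "pos|contact_force"; done
```

```text
tcp_pos: [0.5101, -0.015, 0.1294]
contact_force: [-0.9, -0.7, 3.1]
tcp_pos: [0.5101, -0.0149, 0.1284]
contact_force: [-0.8, -0.1, 3.3]
tcp_pos: [0.5101, -0.015, 0.1274]
contact_force: [-1.1, 1.0, 4.6]
```

```bash
python3 -m inch '[[[0,0,1],[0,0,0],1],[[0,0,1],[0,0,0],1],[[0,0,0],[0,0,0],1]]'|grep -E "pos|contact_force";python3 -m inch '[[[0,0,1],[0,0,0],1],[[0,0,0],[0,0,0],1]]'|grep -E "pos|contact_force";python3 -m inch '[[[0,0,1],[0,0,0],1],[[0,0,0],[0,0,0],1]]'|grep -E "pos|contact_force"
```

```text
tcp_pos: [0.5101, -0.015, 0.1256]
contact_force: [-1.5, 0.3, 6.7]
tcp_pos: [0.5101, -0.015, 0.1247]
contact_force: [-2.6, 0.6, 8.1]
tcp_pos: [0.5101, -0.0149, 0.1239]
contact_force: [-2.6, 1.2, 8.8]
```

```bash
python3 -m inch '[[[0,0,0.5],[0,0,0],1],[[1,0,0],[0,0,0],1],[[2,0,0],[0,0,0],1],[[2,0,0],[0,0,0],1]]'|grep -E "pos|contact_force";python3 -m inch '[[[2,0,0],[0,0,0],1],[[2,0,0],[0,0,0],1],[[2,0,0],[0,0,0],1]]'|grep -E "pos|contact_force"
python3 - <<'E'
from h import *
from workcell import status, viewer
m=viewer.camera_model("wrist");im=viewer.get_image("wrist");cv2.imwrite("pics/w2.png",im[:,:,::-1])
z=status.observe()["tcp_pos"][2]
d=dot(im,"r",(280,200));g=dot(im,"g",(400,150));print(d,g,ray(m,d[0],z),ray(m,g[0],.132))
E
```

```text
tcp_pos: [0.5125, -0.0144, 0.1227]
contact_force: [-6.7, -1.7, 9.8]
tcp_pos: [0.5181, -0.0131, 0.1226]
contact_force: [-8.0, -2.5, 9.1]
(array([274.72739726, 239.38424658]), np.int32(1460)) (array([454.00707395, 263.85273312]), np.int32(1555)) [ 0.53659978 -0.00721147  0.12275121] [ 0.54733057 -0.09089752  0.132     ]
```

```bash
python3 -m inch '[[[1,0,0.7],[0,0,0],1],[[3,0,0],[0,0,0],1],[[3,0,0],[0,0,0],1],[[3,0,0],[0,0,0],1],[[3,0,0],[0,0,0],1]]'|grep -E "pos|contact_force";python3 -m inch '[[[3,0,0],[0,0,0],1],[[3,0,0],[0,0,0],1],[[3,0,0],[0,0,0],1]]'|grep -E "pos|contact_force"
python3 - <<'E'
from h import *
from workcell import status, viewer
m=viewer.camera_model("wrist");im=viewer.get_image("wrist");cv2.imwrite("pics/w3.png",im[:,:,::-1])
z=status.observe()["tcp_pos"][2]
d=dot(im,"r",(280,230));g=dot(im,"g",(400,250));print(d,g,ray(m,d[0],z),ray(m,g[0],.132))
E
```

```text
tcp_pos: [0.5306, -0.0102, 0.1219]
contact_force: [-8.5, -1.1, 9.6]
tcp_pos: [0.5406, -0.0079, 0.1222]
contact_force: [-2.8, 0.1, 9.5]
(array([274.58819492, 239.43445436]), np.int32(1457)) (array([446.09822747, 305.57754801]), np.int32(1354)) [ 0.55918827 -0.00193912  0.12271623] [ 0.54747232 -0.09092159  0.132     ]
```

View pics/w3.png

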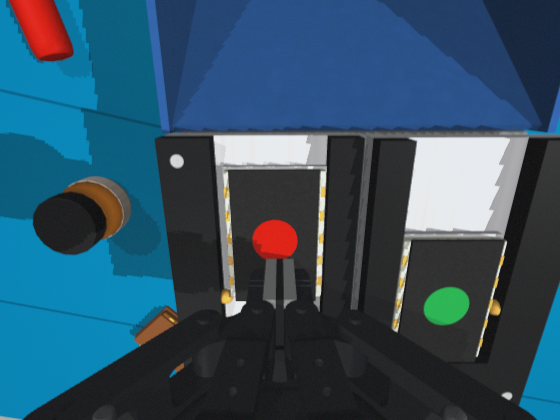

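```bash
python3 -m inch '[[[2,0,-1],[0,0,0],1],[[4,0,-1],[0,0,0],1],[[4,0,0],[0,0,0],1],[[4,0,0],[0,0,0],1],[[4,0,0],[0,0,0],1]]'|grep -E "pos|contact_force";python3 -m inch '[[[4,0,0],[0,0,0],1],[[4,0,0],[0,0,0],1],[[4,0,0],[0,0,0],1],[[4,0,0],[0,0,0],1],[[0,0,0],[0,0,0],1]]'|grep -E "pos|contact_force"
python3 - <<'E'
from h import *
from workcell import status, viewer
m=viewer.camera_model("wrist");im=viewer.get_image("wrist");cv2.imwrite("pics/w4.png",im[:,:,::-1])
z=status.observe()["tcp_pos"][2]
d=dot(im,"r",(280,230));print(d,ray(m,d[0],z))
E
```

```text
tcp_pos: [0.5596, -0.0035, 0.1246]
contact_force: [-2.8, 0.6, 6.3]
tcp_pos: [0.5762, 0.0003, 0.1249]
contact_force: [-1.7, -0.3, 6.7]
(array([274.52736983, 239.27903872]), np.int32(1498)) [0.59455887 0.00622831 0.12490788]
```

```bash
python3 -m inch '[[[0,0,-2],[0,0,0],1],[[0,0,-2],[0,0,0],1],[[0,0,-2],[0,0,0],1],[[0,0,-2],[0,0,0],1],[[0,0,-3],[0,0,0],1]]'|grep -E "pos|contact_force";python3 -m inch '[[[0,0,-6],[0,0,0],1],[[0,0,-8],[0,0,0],1],[[-14,0,0],[0,0,0],1],[[-14,0,0],[0,0,0],1],[[-14,0,0],[0,0,0],1]]'|grep -E "pos|contact_force"
python3 -m inch '[[[0,0,0],[0,0,0],1],[[0,0,0],[0,0,0],1]]'|grep -E "pos|contact_force"
python3 - <<'E'
from h import *
from workcell import status, viewer
m=viewer.camera_model("wrist");im=viewer.get_image("wrist");cv2.imwrite("pics/w5.png",im[:,:,::-1])
d=dot(im,"r",(280,190));print(d,ray(m,d[0],.132))
E
```

```text
tcp_pos: [0.5745, -0.0002, 0.1343]
contact_force: [-0.9, 0.2, -0.8]
tcp_pos: [0.5342, -0.0096, 0.1497]
contact_force: [-0.1, 0.5, -0.2]
tcp_pos: [0.5344, -0.0096, 0.1495]
contact_force: [0.2, -0.3, 0.7]
(array([273.99566295, 146.12763321]), np.int32(1614)) [0.59415842 0.00613752 0.132     ]
```

View pics/w5.png

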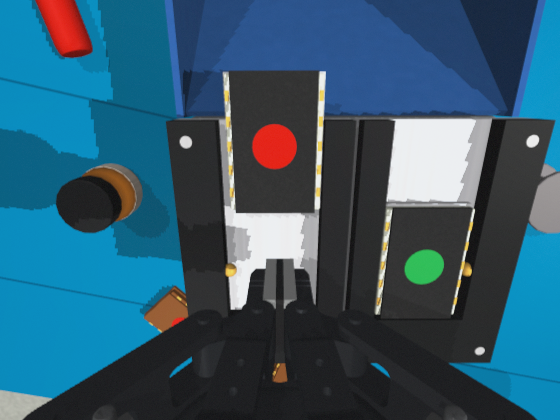

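The module has stayed where I let go of it, about 12 mm short of being centred on the edge. Its rear edge is at row 213, and the fingertips are behind it at (280,262) with the bay clear between them. Next I'll lower behind it and push.

```bash
python3 -m inch '[[[0,-1,8],[0,0,0],1],[[0,0,8],[0,0,0],1],[[0,0,5],[0,0,0],1],[[0,0,3],[0,0,0],1],[[0,0,0],[0,0,0],1]]'|grep -E "pos|contact_force";python3 -m inch '[[[3,0,0],[0,0,0],1],[[4,0,0],[0,0,0],1],[[4,0,0],[0,0,0],1],[[4,0,0],[0,0,0],1],[[4,0,0],[0,0,0],1]]'|grep -E "pos|contact_force"
```

```text
tcp_pos: [0.5332, -0.0082, 0.1235]
contact_force: [0.1, -0.5, 0.7]
tcp_pos: [0.5534, -0.0041, 0.1254]
contact_force: [-1.4, -1.2, 0.7]
```

```bash
python3 -m inch '[[[6,0,0],[0,0,0],1],[[7,0,0],[0,0,0],1],[[8,0,0],[0,0,0],1],[[8,0,0],[0,0,0],1],[[8,0,0],[0,0,0],1]]'|grep -E "pos|contact_force";python3 -m inch '[[[8,0,0],[0,0,0],1],[[5,0,0],[0,0,0],1],[[0,0,0],[0,0,0],1],[[0,0,0],[0,0,0],1],[[0,0,0],[0,0,0],1]]'|grep -E "time|pos|contact_force"
python3 - <<'E'
from h import *
from workcell import viewer
a,b=viewer.get_image("scene"),viewer.get_image("side")
v=np.hstack([cv2.resize(a[120:320,160:360],(400,400)),cv2.resize(b[130:330,240:440],(400,400))]);cv2.imwrite("pics/v6.png",v[:,:,::-1])
E
```

```text
tcp_pos: [0.5899, 0.0043, 0.1252]
contact_force: [-0.1, -0.0, -0.2]
time: 9.63
tcp_pos: [0.601, 0.007, 0.1248]
contact_force: [-0.3, 0.8, 0.1]
```

View pics/v6.png

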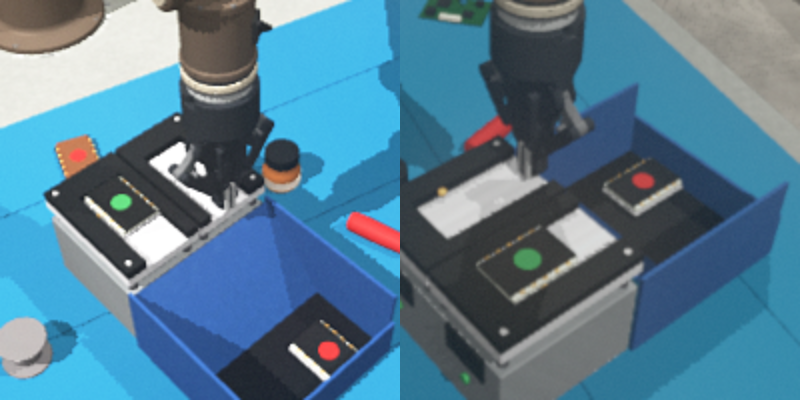

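The red module is lying flat on the chute floor, at (328,350) in the left panel and (643,180) in the right. The green module is still in its bay. I'll back the arm off, check again and hand in.

```bash
python3 -m inch '[[[0,0,-5],[0,0,0],1],[[0,0,-15],[0,0,0],1],[[0,0,-25],[0,0,0],1],[[0,0,-25],[0,0,0],1],[[0,0,-10],[0,0,0],1]]'|grep -E "pos|contact_force";python3 -m inch '[[[0,0,0],[0,0,0],1],[[0,0,0],[0,0,0],1],[[0,0,0],[0,0,0],1],[[0,0,0],[0,0,0],1],[[0,0,0],[0,0,0],1]]'|grep -E "time|pos|contact"
python3 - <<'E'
from h import *
from workcell import viewer,bot
a=viewer.get_image("scene");g=dot(a,"g",(220,221));r=dot(a,"r",(324,295));print(g,r)
if np.hypot(*(g[0]-(220,220.6)))<2 and np.hypot(*(r[0]-(324,295)))<6: print(bot.hand_in())
E
```

```text
tcp_pos: [0.6035, 0.0068, 0.2093]
contact_force: [0.9, -0.6, 0.9]
time: 10.57
tcp_pos: [0.6002, 0.007, 0.2031]
contact_force: [-1.1, -0.1, 0.6]
(array([219.98529412, 220.60294118]), np.int32(68)) (array([323.95348837, 294.95348837]), np.int32(86))
the job is handed in; nothing more can be done
None
```

The red-dot module is at rest on the chute floor and the job is handed in: the highest press I read was about 10 N, the green-dot module stayed in its bay, nothing else was touched, and it took about 10.6 s.

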